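# Tap the clamp wedge home beside a detector module

### The job

Pick up the yellow-headed mallet and tap the orange wedge into the clamping fixture with it, in two or more separate taps with the mallet drawn back in between rather than one long push, until the wedge stops advancing and sits tight. Then lay the mallet down flat on the bench and let go. Do not touch the wedge with the gripper, and leave the steel hammer and the loose spare module where they are.

Things in the scene. Friction and masses are not known exactly. Their poses are not given: they have to be found in the camera images.
- mallet: Mallet, about 0.3 kg, lying flat: black handle, yellow head with white faces. Origin at the grip point, on the underside; z up; centre line 18 mm above. +x: along the handle to the head. Handle 22 mm wide (y), 24 high, bare from x = -150 to +32 mm. Head: 36 mm thick, 90 long along y, axis at x = +50 mm: two equal striking faces, at y = +-45 mm. Starts within 0.35 rad of head pointing to world +x.
- wedge (a joint): Travel of the orange wedge into the fixture, m: 0 = farthest out, 0.050 = tight against its hard stop (home). Starts between 0.004 and 0.020. It slides with about 5 N of friction, stays where it is left, does not rebound, and stops dead at home.
- wedge_head (a point): Centre of the wedge head's flat striking face, 44 mm wide (x), 50 high, 45 mm above the bench; moves with the wedge. +y: horizontal, the way the wedge is driven; z up. Fixed fixture: base 155 (x) by 150 mm (y), its end 75 mm along +y from the face at joint 0, 25 mm at home; on it, on the wedge's -x side, a grey module with green board, top at 120 mm. The bench on the -y side is free.
- steel_hammer: Bystander: wooden-handled steel hammer, 260 mm long, 26 high, lying flat; origin at mid length on its underside, +x towards its head. The mallet and this hammer lie one to the left and one to the right of the fixture, either way round. Not to be used or moved.
- spare_module: Bystander: loose grey metal-wrapped block with a green board on one end, 60 (x) x 128 (y) x 100 (z) mm, about 1 kg, standing on the bench beyond the work; origin at the centre of its underside. Not to be moved.
Mind the look-alikes: they are no part of the job. What is meant by the mallet is not blue, and is the larger of those in its own colour.

How it is judged (in metres and radians):
On the way, in this order (a step that is already met when the one before it is completed fails the run):
1. the mallet is held in the gripper, off the bench (height (world z) of mallet above 0.015 m and contact force between the fingers and mallet above 2 N), for 0.2 s.
2. the mallet strikes the wedge and has moved it by more than 3 mm (distance of wedge_head from where it was at the start of the episode above 0.003 m and contact force between mallet and wedge above 0.5 N).
3. the mallet is drawn back off the wedge while the wedge is not yet home (contact force between mallet and wedge below 0.2 N and value of joint wedge below 0.045 m), for 0.1 s.
4. the mallet has driven the wedge home, within 4 mm of its stop (value of joint wedge above 0.046 m and contact force between mallet and wedge above 0.5 N).
At the end, for the whole second after the job is handed in: The wedge is home, within 4 mm of its stop (joint above 0.046 m); the mallet lies flat on the bench (underside within 12 mm of it, tilt under 10 degrees), at rest, released and clear of the wedge; the steel hammer and the spare module are within 20 mm of where they were (value of joint wedge above 0.046 m and height (world z) of mallet below 0.012 m and angle between mallet's own z axis and vertical below 0.17 rad and linear speed of mallet below 0.02 m/s and contact force between mallet and wedge below 0.1 N and distance of each of steel_hammer, spare_module from where it was at the start of the episode below 0.02 m); the robot touches nothing.
It fails at once if the gripper or arm pushes the wedge (contact force between any of the fingers, the arm and wedge above 1 N).
It fails at once if the steel hammer is moved by more than 20 mm (distance of steel_hammer from where it was at the start of the episode above 0.02 m).
It fails at once if the spare module is moved by more than 20 mm or tipped (distance of spare_module from where it was at the start of the episode above 0.02 m or angle between spare_module's own z axis and vertical above 0.3 rad).
It fails at once if the mallet is dropped or thrown instead of laid down (linear speed of mallet above 0.7 m/s and contact force between the fingers and mallet below 0.1 N).
It also fails if it takes over 61 s, if anything falls off the work surface, if the arm or the gripper's body presses on something with over 40 N, if the wrist force passes 120 N, or if a joint passes its speed limit or range.

### The arm

A 6-joint arm with a two-finger parallel gripper is mounted at the origin on the work surface. World frame = base frame: x ahead of the robot, y to its left, z up, the work surface at z = 0. Lengths are in m, angles in degrees, forces in N, time in s.
With the tool pointing down it reaches from about 0.35 to 1 m from the base axis. Payload 7.1 kg.
Tool frame: the origin (TCP) lies midway between the tips of the shut fingers; the grasp point (between the pads) lies 19 mm behind it; z points along the fingers, y is the line along which they close (so a half turn about z gives the same grasp; the last joint's range is limited). The gripper opens to 85 mm and grips with 20 to 120 N. Pads are 22 mm wide; open, the fingers measure 114 mm over their backs; the gripper's body (76 mm by 85 mm) begins 54 mm behind the grasp point. The pads swing forward as they close: fully open they stand 13 mm farther back than shut.
Start: joints at [70.76, 24.242, 93.386, -0, 62.372, -1.089], TCP at [0.195, 0.594, 0.231] pointing down, gripper open.
Joint ranges: [-172.04, 172.04], [-51.8, 120.97], [4.93, 147.93], [-75.15, 255.16], [6.16, 154.13], [-145.62, 145.62]. Speed limits (degrees/s): [136.94, 136.94, 172.46, 180, 180, 180].

### API

Orientations are given as a 3x3 rotation matrix whose columns are the frame's x, y, z axes.
In Python, from plant import monitor, capture, calibration, bot, boxes_of, trace gives the robot as it stands. The module is installed in compiled form; this text tells all that it offers.
- The arm moves only by the tool send_rows, never from a script. Its argument "steps" is a list that holds one entry, the list of rows, each a list of 4 numbers: the shift along the tool's x, y, z in units of 40 mm (1.0 is 40 mm), then the turn about the tool's z in units of 5 degrees (1.0 is 5 degrees). In form: [[[tx, ty, tz, yaw], ...]]. A call has exactly 10 rows; each row is the pose to reach, as a shift and turn from the pose commanded when the call began, along the tool's axes at that moment; what a row does not reach only later rows make up. A row lasts 1/10 s, in which the tool goes at most 50 mm and 8.59 degrees, less where a joint would pass 70% of its speed; a pose out of reach is approached as far as the arm can. A call with a gripper value outside its range is refused whole. "hand" is the closure, from 0 (fully open) to 1 (shut), set as the call begins (left out, the last holds). The fingers move at their own pace and stop on an object; the grip force is fixed at half the most. Time passes only in rows, so rows that repeat a pose let the fingers close, or fill a call up. It gives the time, the measured TCP pose, the force, the opening and the grip force at its end, in the units of the state.
- monitor.read_state(): the state, without advancing time (a new reading comes with each control period).
- capture(name): name is "side" or "top"; returns the picture (420x560x3 uint8, red, green, blue); there is no depth.
- calibration(name): a dict with "fov_y" (degrees; the focal length in pixels is half the picture's height over the tangent of half this angle, whatever the lens; pixels are square), "cx", "cy" (the principal point, pixels), "k1" (the pictures are not rectified: a ray, as slopes to the right and down, at radius r is drawn at 1 + k1 r^2 times it, then the intrinsics apply), "extrinsics" (4x4, takes a point from world to camera coordinates). Camera axes: x right, y up, looking along -z (the intrinsics and any distortion apply to the point x, -y, -z); pixel columns grow to the right and rows downward; lengths in m; the calibration is good to about 2 mm. A picture is of the moment at which its call begins. calibration takes no time and is no camera call.
- bot.finish_job(): hands the job in; it is judged then, once.
Trained networks look in the newest picture that a camera, given by its name, has taken for a name from the list of things; names that differ only in an ending like _2 or _b are one class to them, and where a whole thing is asked for, a point or a joint stands for the part that bears it (a point fixed in the world has none). Each returns a list of dicts, best first, with "score" (0 to 1); they miss things now and then, are a little off and sometimes report something else, mostly with a low value. They report only what shows in the picture. A call takes as long as a camera call. They do not tell look-alikes from the thing itself.
- boxes_of(target, camera): "pixel" ([column, row] in pixels, amid what is visible of it).
- trace(target, camera): "mask" (420x560 bool, what is visible of it) and "pixel" ([column, row] in pixels, amid what is visible of it).
The state is a dict: "time": time; "joint_positions": joint angles; "joint_vel": joint speeds; "effort": joint torques, N m; "eef_pos": TCP position; "eef_rot": TCP orientation; "force": force on the tool from outside, world axes, zero at the start; "ft_torque": the same for the moment, N m; "opening": finger opening in m; "grasp_force": force on a finger pad.
Only numpy, scipy, OpenCV 4.12 (cv2) and the standard library are available. Lean on these libraries where they do the work, as an engineer would, in place of code of your own. Each camera call takes 0.05 s, during which the arm holds its last target. There are 200 camera calls.

## Working session

There is one attempt and no reset: what is moved stays moved. The work goes in short steps, Python scripts to look and compute and a tool call to move; the robot and the scene stay as the last step left them, time stands still between calls to the robot, and variables do not carry over. Pictures are saved under pics/ and viewed, at most 10 in all, crops included, and the job is handed in when it is done.

Besides the shell and the picture viewer there is one more tool, called after ">>>" as name([rows], argument=value, ...), one row to a line, values as JSON. send_rows: Moves the arm, as the interface text tells. Its arguments: {"type":"object","properties":{"steps":{"type":"array"},"hand":{"type":"number"}},"required":["steps"]}

```bash
mkdir -p pics; cat > h.py <<'E'
import numpy as np, cv2
from plant import monitor, capture, calibration, bot, boxes_of, trace
def cam(n):
    c=calibration(n); f=210/np.tan(np.radians(c["fov_y"])/2)
    return c,f,np.array(c["extrinsics"])
def ray(n,px):
    c,f,E=cam(n); d=np.array([(px[0]-c["cx"])/f,(px[1]-c["cy"])/f])
    u=d.copy()
    for _ in range(30): u=d/(1+c["k1"]*(u@u))
    R=E[:3,:3]; v=R.T@np.array([u[0],-u[1],-1]); o=-R.T@E[:3,3]
    return o,v/np.linalg.norm(v)
def onz(n,px,z):
    o,v=ray(n,px); return o+v*(z-o[2])/v[2]
def proj(n,p):
    c,f,E=cam(n); q=E[:3,:3]@np.array(p)+E[:3,3]; u=np.array([q[0],-q[1]])/-q[2]
    u=u*(1+c["k1"]*(u@u)); return np.array([c["cx"],c["cy"]])+f*u
def tri(a,pa,b,pb):
    o1,v1=ray(a,pa);o2,v2=ray(b,pb)
    s=np.linalg.lstsq(np.c_[v1,-v2],o2-o1,rcond=None)[0]
    p,q=o1+s[0]*v1,o2+s[1]*v2
    return (p+q)/2,np.linalg.norm(p-q)
E
python3 - <<'E'
from h import *
np.set_printoptions(precision=4,suppress=True)
for n in("side","top"):
    im=capture(n); cv2.imwrite(f"pics/{n}0.png",im[:,:,::-1])
    c,f,E=cam(n); print(n,f,c["cx"],c["cy"],c["k1"],"pos",-E[:3,:3].T@E[:3,3])
    for t in("mallet","wedge","wedge_head","steel_hammer","spare_module"):
        for d in trace(t,n)[:4]:
            m=d["mask"]; print(t,round(d["score"],2),np.round(d["pixel"]),m.sum(),onz(n,d["pixel"],.02))
print(monitor.read_state())
E
```

```text
side 433.976217372484 278.5838266131104 209.47826457122795 -0.09520485326833307 pos [-0.0191 -0.8856  0.92  ]
mallet 0.89 [325. 273.] 1353 [ 0.487  -0.3071  0.02  ]
mallet 0.67 [229. 334.] 1469 [ 0.1807 -0.3504  0.02  ]
mallet 0.64 [361. 331.] 790 [ 0.4575 -0.5001  0.02  ]
wedge 0.77 [297. 205.] 340 [ 0.568  -0.0379  0.02  ]
wedge_head 0.81 [295. 209.] 396 [ 0.5525 -0.0514  0.02  ]
steel_hammer 0.57 [221. 150.] 574 [0.4873 0.3578 0.02  ]
spare_module 0.61 [379. 212.] 1679 [ 0.7749 -0.1899  0.02  ]
top 430.83947869169157 275.9900333230591 199.9971873436642 -0.08011178457817004 pos [ 0.3877 -0.0437  1.3578]
mallet 0.84 [403. 206.] 429 [ 0.457  -0.4799  0.02  ]
mallet 0.83 [358. 300.] 978 [ 0.1627 -0.3394  0.02  ]
mallet 0.76 [346. 190.] 900 [ 0.5043 -0.2971  0.02  ]
wedge 0.68 [268. 174.] 321 [ 0.55   -0.0535  0.02  ]
wedge_head 0.56 [271. 174.] 349 [ 0.5511 -0.0613  0.02  ]
wedge_head 0.49 [320. 108.] 1205 [ 0.766 -0.214  0.02 ]
steel_hammer 0.62 [135. 188.] 931 [0.4992 0.3629 0.02  ]
spare_module 0.94 [323. 108.] 1204 [ 0.7631 -0.2229  0.02  ]
{'time': 0.6, 'joint_positions': array([70.761 , 24.2406, 93.3862, -0.0003, 62.3721, -1.0879]), 'joint_vel': array([-0.0554, -0.0605, -0.0653, -0.0893, -0.0052,  0.0954]), 'effort': array([  0.0014, -55.7051, -28.2023,   0.0001,   0.0009,   0.    ]), 'eef_pos': array([0.1947, 0.5939, 0.2313]), 'eef_rot': array([[-0.9502,  0.3115,  0.    ],
       [ 0.3115,  0.9502,  0.    ],
       [-0.    ,  0.    , -1.    ]]), 'force': array([-0.3422, -0.1454,  0.5336]), 'ft_torque': array([ 0.0206, -0.0009,  0.0106]), 'grasp_force': 0.0, 'opening': 0.08557051170882675}
```

View pics/top0.png

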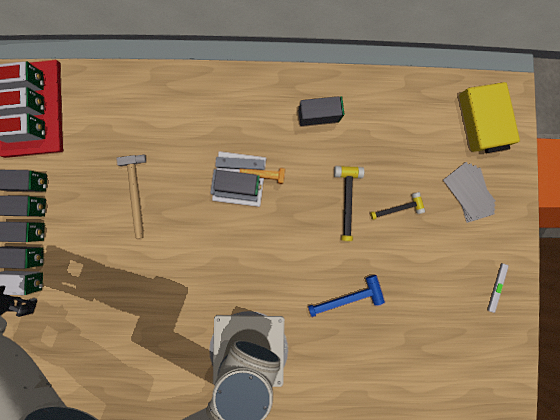

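View pics/side0.png

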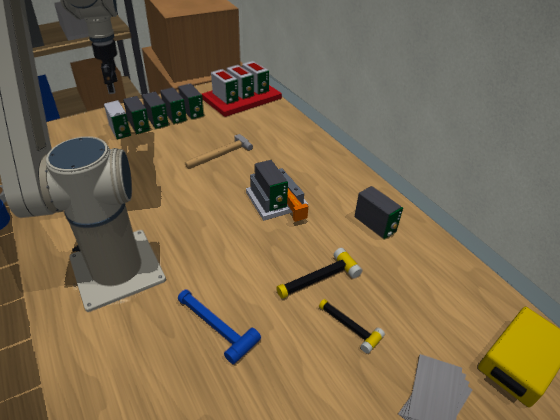

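The large yellow mallet lies at top (346,190) and side (320,275). The smaller yellow one at top (400,207) and the blue one at (350,297) are look-alikes. The wedge head's face is near top (283,176) and side (300,210), driven left (+y).

```bash
cat > fit.py <<'E'
from h import *
from scipy.optimize import minimize
np.set_printoptions(precision=4,suppress=True)
def box(x0,x1,y0,y1,z0,z1): return np.array([[x,y,z] for x in(x0,x1) for y in(y0,y1) for z in(z0,z1)])
def draw(n,T,boxes,S=4,shape=(420,560)):
    m=np.zeros((shape[0],shape[1]),np.float32); M=np.zeros((shape[0]*S,shape[1]*S),np.uint8)
    c,s=np.cos(T[2]),np.sin(T[2])
    for b in boxes:
        w=np.c_[T[0]+c*b[:,0]-s*b[:,1],T[1]+s*b[:,0]+c*b[:,1],b[:,2]]
        p=np.array([proj(n,q) for q in w])
        h=cv2.convexHull(((p+.5)*S).astype(np.int32)); cv2.fillConvexPoly(M,h,1)
    return cv2.resize(M.astype(np.float32),(shape[1],shape[0]),interpolation=cv2.INTER_AREA)
th=np.linspace(0,2*np.pi,16,endpoint=False)
def mal(tail):
    cyl=np.array([[.05+.018*np.cos(t),y,.018+.018*np.sin(t)] for t in th for y in(-.045,.045)])
    return [box(-tail,.032,-.011,.011,.006,.030),cyl]
def fitm(masks,x0):
    def cost(p):
        L=0
        for n,m in masks.items():
            d=draw(n,p,mal(p[3])); L+=1-np.minimum(d,m).sum()/np.maximum(d,m).sum()
        return L
    best=None
    s=np.array(x0)+np.vstack([np.zeros(4),np.diag([.02,.02,.15,.015])])
    r=minimize(cost,x0,method="Nelder-Mead",options=dict(initial_simplex=s,xatol=1e-4,fatol=1e-4,maxiter=250))
    return r
E
python3 - <<'E'
from fit import *
masks={}
for n,px in(("top",(346,190)),("side",(320,275))):
    im=capture(n); ds=trace("mallet",n)
    d=min(ds,key=lambda d:np.hypot(*(np.array(d["pixel"])-px)))
    masks[n]=d["mask"].astype(np.float32); np.save(n+"_mask.npy",d["mask"])
p=onz("top",(346,190),.018)
for ms in (masks,{"top":masks["top"]},{"side":masks["side"]}):
    r=fitm(ms,[p[0]-.0,p[1],0,.16]); print(list(ms),r.x,np.degrees(r.x[2]),r.fun)
# free height of head via triangulation: yellow centroid in each
pc={}
for n in masks:
    im=cv2.cvtColor(capture(n),cv2.COLOR_RGB2HSV).astype(int)
    # yellow head = biggest yellow comp inside mask
    y=((im[...,0]>20)&(im[...,0]<35)&(im[...,1]>120)&(masks[n]>0)).astype(np.uint8)
    k,l,st,ce=cv2.connectedComponentsWithStats(y); o=np.argsort(-st[1:,4])+1
    print(n,[ (st[i,4],ce[i]) for i in o[:3]]); pc[n]=ce[o[0]]
print("head tri",tri("top",pc["top"],"side",pc["side"]))
ims=[]
for n,(a,b) in(("top",(200,140)),("side",(235,150))):
    ims.append(cv2.resize(cv2.imread(f"pics/{n}0.png")[b:b+80,a:a+100],None,fx=4,fy=4,interpolation=cv2.INTER_CUBIC))
cv2.imwrite("pics/wcrop.png",np.hstack(ims))
E
```

```text
Traceback (most recent call last):
  File "fit.py", line 25, in fitm
    r=minimize(cost,x0,method="Nelder-Mead",options=dict(initial_simplex=s,xatol=1e-4,fatol=1e-4,maxiter=250))
  File "fit.py", line 21, in cost
    d=draw(n,p,mal(p[3])); L+=1-np.minimum(d,m).sum()/np.maximum(d,m).sum()
  File "fit.py", line 10, in draw
    p=np.array([proj(n,q) for q in w])
                ~~~~^^^^^
  File "h.py", line 15, in proj
    c,f,E=cam(n); q=E[:3,:3]@np.array(p)+E[:3,3]; u=np.array([q[0],-q[1]])/-q[2]
          ~~~^^^
  File "h.py", line 4, in cam
    c=calibration(n); f=210/np.tan(np.radians(c["fov_y"])/2)
ValueError: time passes only in moves, steps and waits
```

```bash
sed -i 's/^def cam(n):/import functools\n@functools.lru_cache(None)\ndef cam(n):/' h.py
python3 - <<'E'
from fit import *
masks={n:np.load(n+"_mask.npy").astype(np.float32) for n in("top","side")}
p=onz("top",(346,190),.018)
for ms in (masks,{"top":masks["top"]},{"side":masks["side"]}):
    r=fitm(ms,[p[0]-.0,p[1],0,.16]); print(list(ms),r.x,np.degrees(r.x[2]),r.fun)
pc={}
for n in masks:
    im=cv2.cvtColor(cv2.imread(f"pics/{n}0.png"),cv2.COLOR_BGR2HSV).astype(int)
    y=((im[...,0]>20)&(im[...,0]<35)&(im[...,1]>120)&(masks[n]>0)).astype(np.uint8)
    k,l,st,ce=cv2.connectedComponentsWithStats(y); o=np.argsort(-st[1:,4])+1
    print(n,[ (st[i,4],ce[i]) for i in o[:3]]); pc[n]=ce[o[0]]
print("head tri",tri("top",pc["top"],"side",pc["side"]))
ims=[]
for n,(a,b) in(("top",(200,140)),("side",(235,150))):
    ims.append(cv2.resize(cv2.imread(f"pics/{n}0.png")[b:b+80,a:a+100],None,fx=4,fy=4,interpolation=cv2.INTER_CUBIC))
cv2.imwrite("pics/wcrop.png",np.hstack(ims))
E
```

```text
['top', 'side'] [ 0.5123 -0.3046 -0.0272  0.1656] -1.5611115720080708 0.192377507686615
['top'] [ 0.5112 -0.3035 -0.0288  0.1633] -1.6481618674607417 0.0948910117149353
['side'] [ 0.5133 -0.3054 -0.018   0.1682] -1.0333587949242924 0.06471985578536987
top [(np.int32(172), array([349.6279, 171.6744])), (np.int32(56), array([346.1071, 237.5179])), (np.int32(1), array([344., 212.]))]
side [(np.int32(204), array([346.2451, 260.3186])), (np.int32(127), array([282.3543, 290.9764]))]
head tri (array([ 0.5601, -0.3059,  0.0282]), np.float64(0.003715747496598298))
```

View pics/wcrop.png

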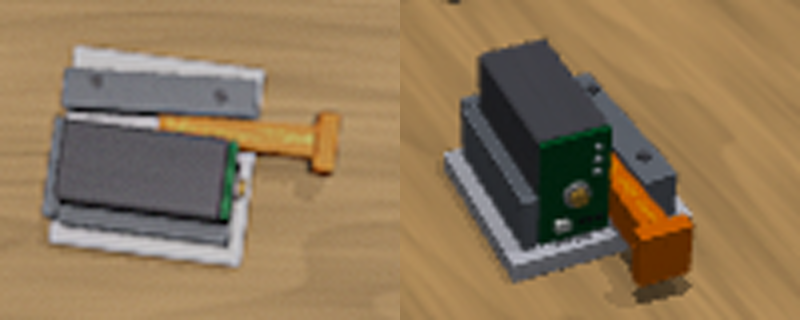

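The crop shows the wedge head's top face edge at top ≈(285,168)-(284,183) and its striking face centred at side ≈(300.7,213). The fixture is turned about 7°.

```bash
python3 - <<'E'
from fit import *
T=lambda x,y:(200+(x+.5)/4-.5,140+(y+.5)/4-.5)
S=lambda x,y:(235+(x-400+.5)/4-.5,150+(y+.5)/4-.5)
a,b=onz("top",T(341,113),.07),onz("top",T(335,172),.07); print("top edge",a,b,"mid",(a+b)/2,np.linalg.norm(a-b))
for u,v in((T(75,47),T(265,70)),(T(50,242),T(240,265)),(T(65,68),T(262,88))):
    d=onz("top",u,.02)-onz("top",v,.02); print("yaw",np.degrees(np.arctan2(-d[0],d[1])),np.linalg.norm(d))
print("tri topedge",tri("top",(np.array(T(341,113))+T(335,172))/2,"side",(np.array(S(636,235))+S(692,222))/2))
print("face side z.045",onz("side",S(663,253),.045))
print([onz("side",S(*q),z) for q,z in(((636,235),.07),((692,222),.07),((690,272),.02),((634,283),.02))])
E
```

```text
top edge [ 0.5635 -0.1021  0.07  ] [ 0.5188 -0.0983  0.07  ] mid [ 0.5411 -0.1002  0.07  ] 0.04488262207458528
yaw -5.808424570582395 0.14974311223902004
yaw -5.840248535687134 0.14856024378209645
yaw -4.698531995733519 0.15477431581713907
tri topedge (array([ 0.5394, -0.0993,  0.0738]), np.float64(0.0028094662355833623))
face side z.045 [ 0.5414 -0.0951  0.045 ]
[array([ 0.5186, -0.0913,  0.07  ]), array([ 0.5628, -0.0992,  0.07  ]), array([ 0.5639, -0.1008,  0.02  ]), array([ 0.5199, -0.0904,  0.02  ])]
```

```bash
cat >> h.py <<'E'
def rows(p,yawdeg):
    "shift in tool units to TCP p with tool-y at world angle yawdeg"
    s=monitor.read_state(); R=np.array(s["eef_rot"]); d=R.T@(np.array(p)-s["eef_pos"])/.04
    cur=np.degrees(np.arctan2(R[1,1],R[0,1])); dy=(cur-yawdeg)/5
    print("t",round(s["time"],2),"pos",np.round(s["eef_pos"],4),"cur",round(cur,2),"F",np.round(s["force"],1),"q",np.round(s["joint_positions"],1),"shift",np.round(d,3),"yaw",np.round([dy,dy+72 if dy<0 else dy-72],3))
E
python3 -c "
from h import *
rows((.46,.24,.25),-8)"
```

```text
t 0.8 pos [0.1947 0.5939 0.2314] cur 71.85 F [-0.1  0.3  0.4] q [70.8 24.2 93.4 -0.  62.4 -1.1] shift [-9.059 -6.341 -0.466] yaw [ 15.97 -56.03]
```

>>> send_rows([
  [[-0.9,-0.63,-0.05,1.6],[-1.8,-1.27,-0.1,3.2],[-2.7,-1.9,-0.15,4.8],[-3.6,-2.5,-0.2,6.4],[-4.5,-3.15,-0.25,8],[-5.4,-3.8,-0.3,9.6],[-6.3,-4.4,-0.35,11.2],[-7.2,-5.0,-0.4,12.8],[-8.1,-5.7,-0.45,14.4],[-9.06,-6.34,-0.47,16]],
], hand=0)

```text
time: 1.8
eef_pos: [0.4608, 0.2384, 0.2506]
eef_rot: [[0.147, 0.989, 0.001], [0.989, -0.147, 0.0], [0.0, 0.001, -1.0]]
force: [1.0, -0.4, -1.1]
opening: 0.0854
grasp_force: 0.0
```

```bash
python3 -c "
from h import *
rows((.512,-.304,.15),-91.6)"
```

```text
t 1.8 pos [0.4608 0.2384 0.2506] cur -8.47 F [ 1.  -0.4 -1.1] q [ 26.   13.9 105.7   0.   60.3  34.5] shift [-13.225   3.262   2.511] yaw [ 16.627 -55.373]
```

>>> send_rows([
  [[-1.1,0.27,0,1.6],[-2.2,0.54,0,3.2],[-3.3,0.8,0,4.8],[-4.4,1.1,0,6.4],[-5.5,1.35,0,8],[-6.6,1.6,0,9.6],[-7.7,1.9,0,11.2],[-8.8,2.2,0,12.8],[-9.9,2.45,0.2,14.4],[-11,2.7,0.4,16]],
])

```text
time: 2.8
eef_pos: [0.5047, -0.2129, 0.2344]
eef_rot: [[1.0, 0.026, 0.001], [0.026, -1.0, -0.0], [0.001, 0.0, -1.0]]
force: [0.7, 0.7, 1.0]
opening: 0.0852
grasp_force: 0.0
```

```bash
python3 -c "
from h import *
rows((.512,-.304,.12),-91.6)"
```

```text
t 2.8 pos [ 0.5047 -0.2129  0.2344] cur -88.49 F [0.7 0.7 1. ] q [-24.1  17.5 103.1   0.   59.3  64.4] shift [0.118 2.28  2.861] yaw [  0.621 -71.379]
```

>>> send_rows([
  [[0.03,0.6,0.5,0.2],[0.06,1.2,1.0,0.4],[0.1,1.8,1.6,0.6],[0.12,2.28,2.4,0.62],[0.12,2.28,3.3,0.62],[0.12,2.28,4.2,0.62],[0.12,2.28,5.0,0.62],[0.12,2.28,5.5,0.62],[0.12,2.28,5.72,0.62],[0.12,2.28,5.72,0.62]],
])

```text
time: 3.8
eef_pos: [0.5118, -0.3015, 0.0043]
eef_rot: [[1.0, -0.022, -0.002], [-0.022, -1.0, 0.001], [-0.002, -0.001, -1.0]]
force: [0.2, -0.8, 0.2]
opening: 0.0853
grasp_force: 0.0
```

```bash
python3 -c "
from h import *
rows((.512,-.304,.004),-91.6)
ims=[capture(n)[b:b+100,a:a+140] for n,a,b in(('top',280,140),('side',250,200))]
cv2.imwrite('pics/g1.png',np.hstack([cv2.resize(i[:,:,::-1],None,fx=2.8,fy=2.8) for i in ims]))"
```

```text
t 3.8 pos [ 0.5118 -0.3015  0.0043] cur -91.25 F [ 0.2 -0.8  0.2] q [-31.7  40.6 102.7   0.   36.9  59.6] shift [0.007 0.062 0.008] yaw [ 7.000e-02 -7.193e+01]
```

View pics/g1.png

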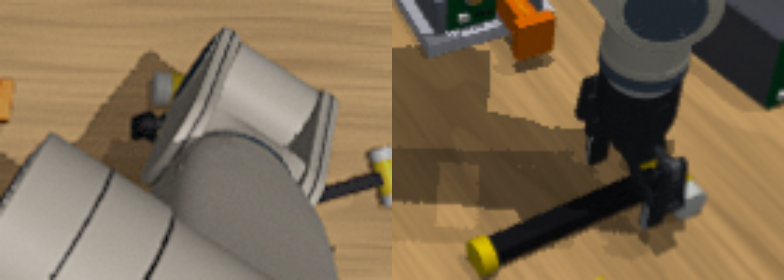

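The fingers straddle the handle just behind the head (side crop ≈(640,180)). Closing.

>>> send_rows([
  [[0,0,0,0],[0,0,0,0],[0,0,0,0],[0,0,0,0],[0,0,0,0],[0,0,0,0],[0,0,0,0],[0,0,0,0],[0,0,0,0],[0,0,0,0]],
], hand=1)

```text
time: 4.9
eef_pos: [0.5127, -0.3021, 0.006]
eef_rot: [[1.0, -0.022, 0.001], [-0.022, -1.0, -0.001], [0.001, 0.0, -1.0]]
force: [-0.9, -0.2, 5.7]
opening: 0.0209
grasp_force: 58.9
```

>>> send_rows([
  [[0,0,-0.1,0],[0,0,-0.2,0],[0,0,-0.4,0],[0,0,-0.6,0],[0,0,-0.8,0],[0,0,-0.9,0],[0,0,-1,0],[0,0,-1,0],[0,0,-1,0],[0,0,-1,0]],
])

```text
time: 5.9
eef_pos: [0.512, -0.3017, 0.045]
eef_rot: [[1.0, -0.022, -0.001], [-0.022, -1.0, 0.0], [-0.001, -0.0, -1.0]]
force: [-0.7, 0.3, -3.9]
opening: 0.0209
grasp_force: 58.8
```

```bash
python3 -c "
from fit import *
rows((.487,-.185,.031),-95.5)
s=monitor.read_state(); print(s['opening'],s['grasp_force'],s['ft_torque'])
I=[]
for n,a,b in(('top',280,140),('side',250,200)):
    im=capture(n); cv2.imwrite('pics/full_%s_held.png'%n,im[:,:,::-1])
    I.append(im[b:b+100,a:a+140])
cv2.imwrite('pics/g2.png',np.hstack([cv2.resize(i[:,:,::-1],None,fx=2.8,fy=2.8) for i in I]))"
```

```text
t 5.9 pos [ 0.512  -0.3017  0.045 ] cur -91.25 F [-0.7  0.3 -3.9] q [-31.7  36.7 102.5  -0.   40.8  59.6] shift [-0.689 -2.903  0.351] yaw [  0.85 -71.15]
0.02085689669909147 58.818644285202026 [-0.0118  0.054   0.0565]
```

View pics/g2.png

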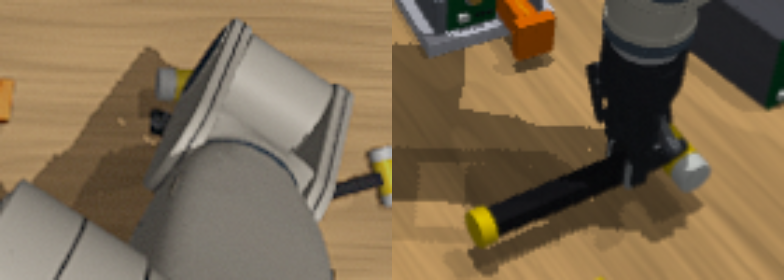

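>>> send_rows([
  [[-0.08,-0.3,0.03,0.1],[-0.16,-0.6,0.06,0.2],[-0.24,-1,0.1,0.3],[-0.35,-1.4,0.14,0.4],[-0.45,-1.8,0.18,0.5],[-0.55,-2.2,0.22,0.6],[-0.65,-2.6,0.26,0.7],[-0.74,-2.85,0.29,0.8],[-0.79,-3.03,0.3,0.85],[-0.79,-3.03,0.3,0.85]],
])

```text
time: 7.0
eef_pos: [0.4828, -0.179, 0.0332]
eef_rot: [[0.995, -0.095, -0.001], [-0.095, -0.995, 0.0], [-0.001, -0.0, -1.0]]
force: [0.1, -0.3, -4.0]
opening: 0.0208
grasp_force: 59.0
```

```bash
python3 -c "
from fit import *
rows((.487,-.138,.033),-95.5)
I=[]
for n,a,b in(('top',200,130),('side',240,170)):
    im=capture(n); cv2.imwrite('pics/full_%s_pre.png'%n,im[:,:,::-1])
    I.append(im[b:b+110,a:a+100])
cv2.imwrite('pics/g3.png',np.hstack([cv2.resize(i[:,:,::-1],None,fx=4,fy=4,interpolation=2) for i in I]))"
```

```text
t 7.0 pos [ 0.4828 -0.179   0.0332] cur -95.45 F [ 0.1 -0.3 -4. ] q [-21.7  33.6 112.8   0.   33.6  73.8] shift [ 0.007 -1.029  0.006] yaw [  0.01 -71.99]
```

View pics/g3.png

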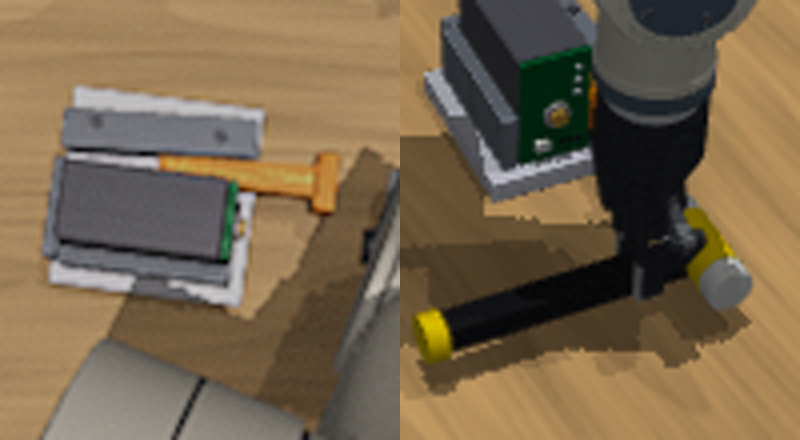

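>>> send_rows([
  [[0,-0.4,0,0],[0,-0.8,0,0],[0,-1.1,0,0],[0,-1.3,0,0],[0,-1.4,0,0],[0,-1.4,0,0],[0,-1.1,0,0],[0,-0.7,0,0],[0,-0.5,0,0],[0,-0.5,0,0]],
])

```text
time: 8.1
eef_pos: [0.4851, -0.1615, 0.0333]
eef_rot: [[0.995, -0.098, 0.0], [-0.098, -0.995, -0.0], [0.0, 0.0, -1.0]]
force: [0.2, -0.2, -3.3]
opening: 0.0209
grasp_force: 59.5
```

```bash
python3 -c "
from fit import *
rows((.487,-.138,.033),-95.5)
print('exp',proj('side',(.528,-.229,.045)))
I=[]
for n,a,b in(('top',200,130),('side',240,170)):
    im=capture(n); cv2.imwrite('pics/full_%s_t1.png'%n,im[:,:,::-1])
    I.append(im[b:b+110,a:a+100])
cv2.imwrite('pics/g4.png',np.hstack([cv2.resize(i[:,:,::-1],None,fx=4,fy=4,interpolation=2) for i in I]))"
```

```text
t 8.1 pos [ 0.4851 -0.1615  0.0333] cur -95.61 F [ 0.2 -0.2 -3.3] q [-19.7  33.4 113.3  -0.   33.2  75.9] shift [-0.01  -0.588  0.008] yaw [-0.022 71.978]
exp [322.0079 242.5241]
```

View pics/g4.png

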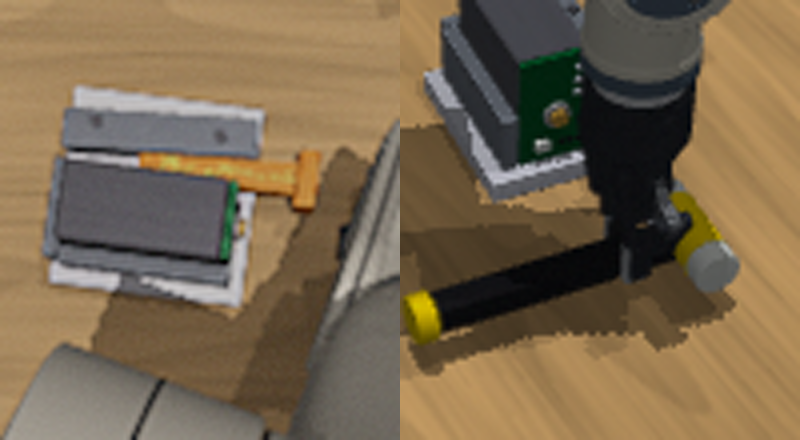

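The wedge advanced about 15 mm (head's right edge at crop x 341→320), so the contact prediction holds. Second tap, ending in contact so I can read the force.

>>> send_rows([
  [[0,-0.4,0,0],[0,-0.8,0,0],[0,-1.1,0,0],[0,-1.25,0,0],[0,-1.3,0,0],[0,-1.35,0,0],[0,-1.4,0,0],[0,-1.45,0,0],[0,-1.45,0,0],[0,-1.45,0,0]],
])

```text
time: 9.2
eef_pos: [0.4908, -0.1026, 0.0333]
eef_rot: [[0.995, -0.096, -0.0], [-0.096, -0.995, 0.0], [-0.0, -0.0, -1.0]]
force: [-1.8, -4.8, -4.4]
opening: 0.021
grasp_force: 59.6
```

```bash
python3 -c "
from fit import *
rows((.487,-.138,.033),-95.5)
im=capture('top'); cv2.imwrite('pics/full_top_t2.png',im[:,:,::-1])
from fit import *
# base end & face along drive dir
T=lambda x,y:(200+(x+.5)/4-.5,140+(y+.5)/4-.5)
for z in (.01,.02):
  d=np.array([.0975,.995]);a=onz('top',T(266,70),z)[:2]@d;b=onz('top',T(240,265),z)[:2]@d
  print('base end',a,b,'face0',np.array([.541,-.0985])@d)
"
```

```text
t 9.2 pos [ 0.4908 -0.1026  0.0333] cur -95.52 F [-1.8 -4.8 -4.4] q [-13.2  32.9 114.6  -0.   32.5  82.4] shift [-0.008  0.89   0.007] yaw [-0.003 71.997]
base end 0.014101577645168333 0.016425358225191457 face0 -0.045259999999999995
base end 0.013954900285966125 0.0162614393431387 face0 -0.045259999999999995
```

Estimated start joint is about 15 mm, so it should be close to home. Only friction force shows, though, so I'll draw back and tap again, slightly deeper.

>>> send_rows([
  [[0,0.3,0,0],[0,0.6,0,0],[0,0.6,0,0],[0,0.3,0,0],[0,0.05,0,0],[0,-0.03,0,0],[0,-0.06,0,0],[0,-0.1,0,0],[0,-0.1,0,0],[0,-0.1,0,0]],
])

```text
time: 10.25
eef_pos: [0.4902, -0.1011, 0.0334]
eef_rot: [[0.995, -0.096, -0.001], [-0.096, -0.995, -0.003], [-0.001, 0.003, -1.0]]
force: [-9.0, -32.7, -2.2]
opening: 0.0208
grasp_force: 61.8
```

Force rose to 33 N with almost no advance, so it is at the hard stop. Drawing back clear and looking.

>>> send_rows([
  [[0,0.3,0,0],[0,0.8,0,0],[0,1.4,0,0],[0,2.0,0,0],[0,2.6,0,0],[0,3.2,0,0],[0,3.6,0,0],[0,3.9,0,0],[0,4,0,0],[0,4,0,0]],
])

```text
time: 11.25
eef_pos: [0.4758, -0.2575, 0.0332]
eef_rot: [[0.995, -0.096, -0.0], [-0.096, -0.995, 0.0], [-0.0, -0.0, -1.0]]
force: [0.7, 0.4, -3.8]
opening: 0.0209
grasp_force: 60.4
```

```bash
python3 -c "
from fit import *
rows((.48,-.26,.006),-95.5)
I=[]
for n,a,b in(('top',200,130),('side',240,150)):
    im=capture(n); cv2.imwrite('pics/full_%s_t3.png'%n,im[:,:,::-1])
    I.append(im[b:b+110,a:a+100])
cv2.imwrite('pics/g5.png',np.hstack([cv2.resize(i[:,:,::-1],None,fx=4,fy=4,interpolation=2) for i in I]))"
```

```text
t 11.25 pos [ 0.4758 -0.2575  0.0332] cur -95.52 F [ 0.7  0.4 -3.8] q [-29.7  34.9 109.6   0.   35.5  65.8] shift [0.11  0.053 0.681] yaw [-0.004 71.996]
```

View pics/g5.png

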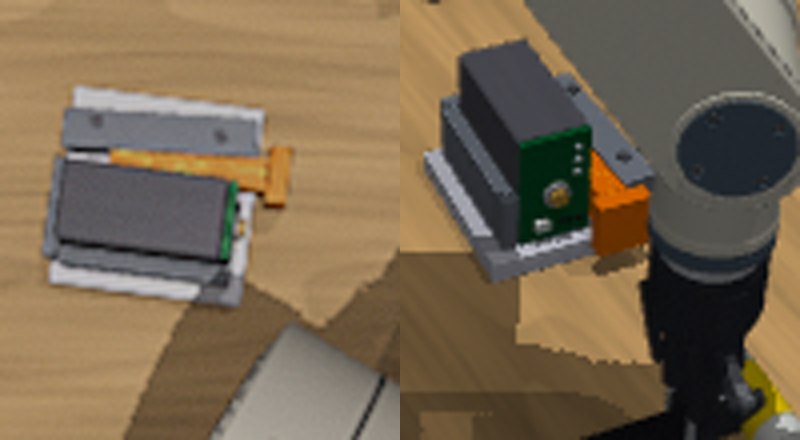

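The wedge head's edge went from crop x 341 to 291, about 37 mm of travel, which agrees with home. Laying the mallet down.

>>> send_rows([
  [[0,0,0.1,0],[0,0,0.2,0],[0,0,0.3,0],[0,0,0.4,0],[0,0,0.5,0],[0,0,0.56,0],[0,0,0.62,0],[0,0,0.66,0],[0,0,0.69,0],[0,0,0.69,0]],
])

```text
time: 12.35
eef_pos: [0.4759, -0.2577, 0.0061]
eef_rot: [[0.995, -0.096, 0.0], [-0.096, -0.995, -0.0], [0.0, 0.0, -1.0]]
force: [-0.7, 0.8, 0.7]
opening: 0.0208
grasp_force: 60.9
```

>>> send_rows([
  [[0,0,0,0],[0,0,0,0],[0,0,0,0],[0,0,0,0],[0,0,0,0],[0,0,0,0],[0,0,0,0],[0,0,0,0],[0,0,0,0],[0,0,0,0]],
], hand=0)

```text
time: 13.35
eef_pos: [0.4759, -0.2576, 0.0057]
eef_rot: [[0.995, -0.096, 0.0], [-0.096, -0.995, 0.0], [0.0, -0.0, -1.0]]
force: [-0.2, -0.7, -0.2]
opening: 0.0859
grasp_force: 0.0
```

>>> send_rows([
  [[0,0,-0.2,0],[0,0,-0.5,0],[0,0,-1,0],[0,0,-1.7,0],[0,0,-2.5,0],[0,0,-3.3,0],[0,0,-4,0],[0,0,-4.4,0],[0,0,-4.5,0],[0,0,-4.5,0]],
])

```text
time: 14.35
eef_pos: [0.4761, -0.2578, 0.1868]
eef_rot: [[0.995, -0.096, 0.002], [-0.096, -0.995, -0.001], [0.002, 0.001, -1.0]]
force: [-0.1, 1.2, 0.5]
opening: 0.0855
grasp_force: 0.0
```

```bash
python3 -c "
from fit import *
rows((.48,-.26,.006),-95.5)
I=[]
for n in('top','side'):
    im=capture(n); I.append(im[100:380,130:530,::-1])
cv2.imwrite('pics/g6.png',np.hstack(I))"
```

```text
t 14.35 pos [ 0.4761 -0.2578  0.1868] cur -95.5 F [-0.1  1.2  0.5] q [-29.7  20.6 106.1   0.   53.2  65.8] shift [0.095 0.043 4.52 ] yaw [-0.001 71.999]
```

View pics/g6.png

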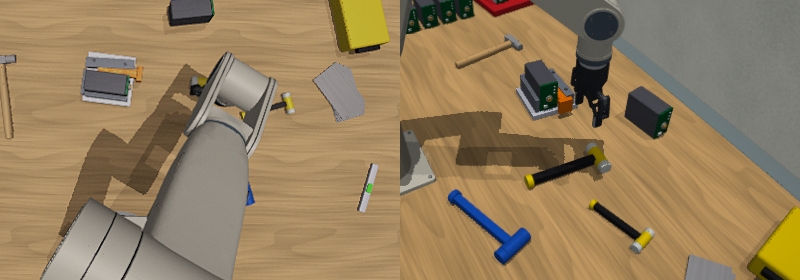

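The mallet lies flat and released at side crop (570,168). The gripper is clear above it, the wedge is home, and the hammer and spare module haven't moved.

```bash
python3 -c "
from plant import bot
print(bot.finish_job())"
```

```text
the job is handed in; nothing more can be done
None
```

I drove the wedge to its stop in three separate taps (33 N at the stop, about 37 mm of travel seen in the pictures), laid the mallet flat, let go and handed the job in at about 14.5 s; the hand-in returned no verdict.

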